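Spread the snap ring over the buff arbor's axle and hold it at the groove

ROBOT

A 6-joint arm with a two-finger parallel gripper is mounted at the origin on the work surface. World frame = base frame: x ahead of the robot, y to its left, z up, the work surface at z = 0. Lengths are in m, angles in degrees, forces in N, time in s.
With the tool pointing down it reaches from about 0.4 to 0.825 m from the base axis. Payload 7 kg.
Tool frame: the origin (TCP) lies between the finger pads; the fingertips stand 19 mm ahead of it and the grasp point (between the pads) is the TCP (r.finger_overhang is the distance from the TCP to the fingertips, in m); z points along the fingers, y is the direction in which the jaws open and shut (so a half turn about z gives the same grasp; the last joint's range is limited). The gripper opens to 88 mm and grips with 3 to 60 N. Pads are 19 mm wide; open, the fingers measure 130 mm over their backs; the gripper's body (78 mm by 193 mm) begins 47 mm behind the grasp point.
Start: joints at [-56.201, 20.546, 0.682, 0, -70.136, -16.507], TCP at [0.201, -0.644, 0.246] pointing down, gripper open.
Joint ranges: [-176.03, 176.03], [-82.01, 121.73], [-58.28, 71.71], [-173.87, 95.51], [-174.79, -0.11], [-173.66, 173.66]. Speed limits (degrees/s): [136.94, 136.94, 172.46, 180, 180, 180].

INTERFACE

Orientations are given as [roll, pitch, yaw] about the fixed x, y, z axes, in that order (R = Rz(yaw) Ry(pitch) Rx(roll)).
In Python, from plant import r, optics gives the robot as it stands. The module is installed in compiled form; this text tells all that it offers.
- The arm moves only by the tool step_arm, never from a script. Its argument "increments" is a list of rows, each an object of numbers: "tx", "ty", "tz": the shift along the world's x, y, z in mm; "ax", "ay", "az": the turn, a rotation vector about the world's x, y, z in degrees; "claw": the gripper command: -1 is shut, 1 is fully open, values between are in proportion. In form: [{"tx": .., "ty": .., "tz": .., "ax": .., "ay": .., "az": .., "claw": ..}, ...]. A call has 1 to 12 rows; each row shifts and turns the commanded pose from where the row before left it; what a row does not reach is not made up. A row lasts 1/10 s, in which the tool goes at most 50 mm and 8.59 degrees, less where a joint would pass 70% of its speed; a pose out of reach is approached as far as the arm can. A call with a gripper value outside its range is refused whole. The fingers move at their own pace and stop on an object; "newtons" is the grip in N (left out, the last holds). Time passes only in rows, so rows that do not move let the fingers close. It gives the time, the measured TCP pose, the force and the opening at its end, in the units of the state.
- r.get_state(): the state, without advancing time (a new reading comes with each control period).
- optics.capture(name): name is "side" or "top" or "wrist"; returns a dict with "image" (480x640x3 uint8, blue, green, red), "depth" (480x640 float32, m along the optical axis (not along the pixel's ray), 0 where there is no reading), "fx", "fy", "cx", "cy" (pixels), "distortion" ([k1, k2, p1, p2, k3] as OpenCV has them; the pictures are not rectified), "R" (3x3) and "t" (3): a world point X has camera coordinates R X + t. Camera axes: x right, y down, z forward; pixel columns grow to the right and rows downward; lengths in m; the calibration is good to about 2 mm. A picture is of the moment at which its call begins.
- r.close_job(): hands the job in, once; it reports no verdict.
The state is a dict: "time_s": time; "joints": joint angles; "qd": joint speeds; "joint_torque": joint torques, N m; "tcp_pos": TCP position; "eef_rot": TCP orientation; "contact_force": force on the tool from outside, world axes, zero at the start; "moment": the same for the moment, N m; "gripper_width": finger opening in m.
Only numpy, scipy, OpenCV 4.12 (cv2) and the standard library are available. Lean on these libraries where they do the work, as an engineer would, in place of code of your own. Each camera call takes 0.05 s, during which the arm holds its last target. There are 200 camera calls.

TASK

First reseat the spindle lock on the green arbor base: pull its yellow knob right out (straight up to the stop), then push it fully home again. Then take the red-handled ring pliers out of their wooden stand, with the brass snap ring on their tips, squeeze the handles fully so that the ring is spread wide, slide the ring level down over the upright steel axle stub without forcing it until it is level with the dark groove and centred on the axle, and finish while still holding it there, spread, with the pliers carried by the gripper alone. Leave the jar, the brush and the felt cone alone.

Things in the scene. Friction and masses are not known exactly. Their poses are not given: they have to be found in the camera images.
- arbor: Fixed green base, 40 mm high, x -153 to +73, y +-73 mm, with an upright axle; origin on the table under the axle, z up. Above the base: tan buff disc, radius 55, top at 68 mm; red hub flange, radius 22, top at 76 mm; steel axle, diameter 30, top at 112 mm (last 5 mm chamfered to 22 mm). Lock knob at x -105 mm, y 0.
- groove (a point): Centre of the axle's groove, on the axle's axis, 88 mm above the table: a dark band 5 mm high, 25 mm diameter, 12 mm above the hub flange and 24 mm below the axle's end.
- axle_top (a point): Centre of the axle's upper end, 112 mm above the table.
- lock_knob (a point): Grip point of the yellow round spindle-lock knob (diameter 26 mm, 22 mm high), on its axis, 10 mm below its top; it moves with the knob. With the knob home it is 72 mm above the table and the knob's lower face is 20 mm above the base. Grip from above in any direction.
- lock (a joint): Travel of the lock knob straight up, m: 0 fully home (down), 0.030 fully out at its stop. Friction of about 5 N keeps it wherever it is left, so it neither springs nor falls.
- stand: Fixed wooden pliers stand, base 80 x 95 x 8 mm; origin on the table under the pliers' crossbar. Two posts at y +-31 mm (8 mm thick) with notches open upward, floor 52 mm and tops 62 mm above the table, in which the pliers' crossbar lies; the pliers lift out straight up.
- pliers: Loose upright ring pliers, about 0.2 kg, ring on the tips. Origin = ring_center, z up. Mid axis at x -19 mm. Steel crossbar 12 x 80 (y) x 12 mm at x -19, z 40 mm. Two red handles, z 48 to 122 mm, 14 mm wide in x, part along y: 55 mm over their outer faces at grip height at rest (62 at the top), 26 mm and parallel when squeezed; they move alike, centred on the crossbar.
- pliers_grip (a point): Where to squeeze the handles, midway between them: x -19, y 0, z +105 mm in the pliers frame, 123 mm above the table in the stand. Approach straight down, fingers closing along the pliers' y axis, gripper opened to about 80 mm.
- ring_center (a point): Centre of the brass snap ring (3.5 mm thick, this point at half thickness), which lies level at the foot of the pliers, 18 mm above the table in the stand. Fully spread its bore is a circle of 35 mm diameter about this point; at rest it is too narrow for the axle. Outer diameter spread 43 mm, with two lugs at x -19 mm, y +-14.5 mm. The ring cannot come off the tips.
- handle_l (a joint): Squeeze of the handles (both move alike), rad: 0 at rest, 0.225 fully squeezed at its stop, ring fully spread. A spring resists: about 5 N per handle to start, 10 N at the stop; let go, they open again. A grip of 40 N holds them well at the stop.
- jar: Bystander: amber jar with red lid, 60 mm wide, 75 mm high; origin under its centre.
- brush: Bystander: hand brush lying on the table beyond the work; origin under it.
- felt_cone: Bystander: white felt polishing cone, 56 mm wide, 60 mm high; origin under its centre.
Not all that is in view belongs to the job. What is shaped like the stand but blue or turquoise is not meant.

How it is judged:
By the outcome, as a careful person would: the job done as asked, in the order asked, and still so for the second after the job is handed in, while the arm keeps its last pose, push and grip.
It also fails if it takes over 51 s, if anything falls off the work surface, if the arm or the gripper's body presses on something with over 40 N, if the wrist force passes 120 N, or if a joint passes its speed limit or range.

## Working session

There is one attempt and no reset: what is moved stays moved. The work goes in short steps, Python scripts to look and compute and a tool call to move; the robot and the scene stay as the last step left them, time stands still between calls to the robot, and variables do not carry over. Pictures are saved under pics/ and viewed, about 8 in all and at most 12, crops included, and the job is handed in when it is done.

Besides the shell and the picture viewer there is one more tool, called after "Request:" as name([rows], argument=value, ...), one row to a line, values as JSON. step_arm: Moves the arm, as the interface text tells. Its arguments: {"type":"object","properties":{"increments":{"type":"array","items":{"type":"object","properties":{"tx":{"type":"number"},"ty":{"type":"number"},"tz":{"type":"number"},"ax":{"type":"number"},"ay":{"type":"number"},"az":{"type":"number"},"claw":{"type":"number"}}}},"newtons":{"type":"number"}},"required":["increments"]}

```bash
mkdir -p pics
cat > h.py <<'E'
import numpy as np, cv2
from plant import r, optics
def cap(n,f=None):
    c=optics.capture(n)
    if f: cv2.imwrite('pics/'+f,c['image'])
    return c
def cloud(c):
    h,w=c['depth'].shape
    K=np.array([[c['fx'],0,c['cx']],[0,c['fy'],c['cy']],[0,0,1]])
    g=np.stack(np.meshgrid(np.arange(w),np.arange(h)),-1).reshape(-1,1,2).astype(np.float32)
    n=cv2.undistortPoints(g,K,np.array(c['distortion'],float)).reshape(h,w,2)
    d=c['depth'][...,None]
    P=np.concatenate([n*d,d],-1)
    X=(P-np.array(c['t']))@np.array(c['R'])
    X[c['depth']==0]=np.nan
    return X
E
python3 - <<'E'
from h import *
import pickle
for n in('top','side','wrist'):
    c=cap(n,n+'0.png'); pickle.dump(c,open(n+'0.pkl','wb'))
    print(n,-np.array(c['R']).T@c['t'],np.array(c['R'])[2],c['fx'])
print(r.get_state())
a=cv2.imread('pics/top0.png');b=cv2.imread('pics/side0.png')
E
```

```text
top [ 0.41649117 -0.00874537  1.43551268] [ 0.12807133  0.01905081 -0.99158197] 600.5840920002312
side [0.18821363 0.83006848 0.92137613] [ 0.3347459  -0.66772089 -0.66490149] 540.351729567984
wrist [ 0.12044379 -0.67067797  0.38459641] [ 0.29328086  0.09176947 -0.95161163] 344.61375050517375
{'time_s': 0.15, 'joints': array([-5.62010211e+01,  2.05825208e+01,  6.46226722e-01, -1.51656834e-02,
       -7.01355774e+01, -1.65080103e+01]), 'qd': array([-0.02912597, -0.02491467,  0.17345316,  0.01286152,  0.02023113,
       -0.11886304]), 'joint_torque': array([-1.74094443e-03, -5.83274138e+01,  2.93290007e+01,  7.00123966e+00,
        8.77497514e-03, -9.08354036e-05]), 'tcp_pos': array([ 0.20051756, -0.64417031,  0.24483347]), 'eef_rot': array([ 1.79927039e+02, -6.75323597e-03, -1.62714189e+02]), 'contact_force': array([-0.69601184,  0.26298267, -0.29271657]), 'moment': array([ 0.00123716,  0.00577086, -0.0692113 ]), 'gripper_width': 0.08743547606372577}
```

View pics/top0.png

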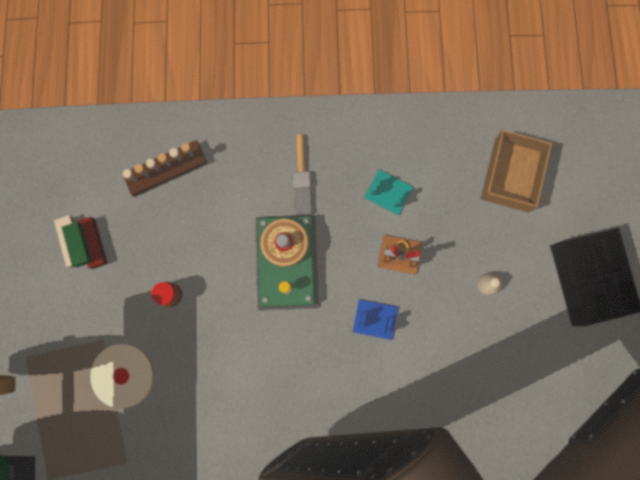

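View pics/side0.png

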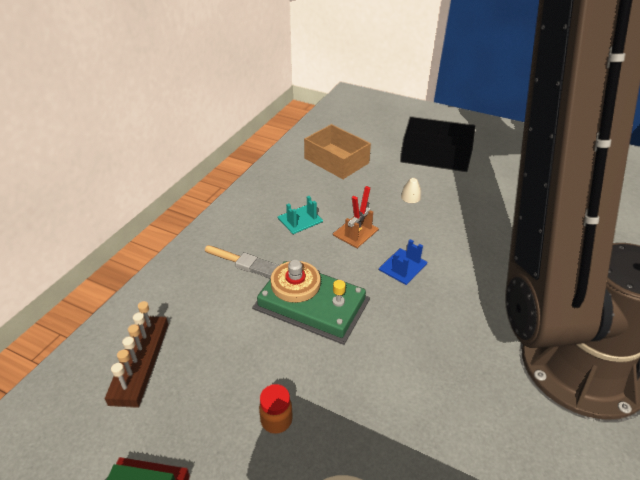

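Top view: the arbor's axle is at (284,241), with its yellow knob at (285,287). The wooden stand with the red pliers is at (400,254). Look-alikes are the turquoise stand (390,191) and the blue one (376,319). I choose the wooden one with red handles. The jar is at (166,293), the cone at (489,284) and the brush at (302,180). Next I measure these and take a close crop.

Run:
```python
from h import *
import pickle
for n in('top','side'):
    c=pickle.load(open(n+'0.pkl','rb')); X=cloud(c); hsv=cv2.cvtColor(c['image'],cv2.COLOR_BGR2HSV); H,S,V=cv2.split(hsv)
    ok=np.isfinite(X[...,0])
    def st(name,m):
        p=X[m&ok]
        if len(p): print(n,name,len(p),'med',np.median(p,0).round(4),'mid',((np.percentile(p,3,0)+np.percentile(p,97,0))/2).round(4),'zmax',p[:,2].max().round(4))
        return p
    box=np.zeros(H.shape,bool)
    tab=X[200:220,230:250] if n=='top' else X[300:320,200:220]; print(n,'table z',np.nanmedian(tab[...,2]))
    st('knob',(H>20)&(H<35)&(S>180)&(V>150)&(X[...,2]>.07)&(X[...,2]<.1))
    box[:]=0
    if n=='top': box[225:260,268:305]=1
    else: box[255:290,280:312]=1
    st('axle',box&(X[...,2]>.108)&(X[...,2]<.118))
    # green base rect
    g=(H>55)&(H<85)&(S>100)&(X[...,2]>.03)&(X[...,2]<.05)&ok
    cc=cv2.connectedComponentsWithStats(g.astype(np.uint8))
    i=1+np.argmax(cc[2][1:,4]); p=X[(cc[1]==i)]
    (ce,sz,an)=cv2.minAreaRect(p[:,:2].astype(np.float32)*1000); print('base',ce,sz,an,np.median(p[:,2]))
    box[:]=0
    if n=='top': box[225:280,372:430]=1
    else: box[180:250,325:385]=1
    red=box&((H<4)|(H>174))&(S>190)
    p=st('red',red&(X[...,2]>.06))
    p=p[p[:,2]>.115]; print('tophandles',len(p)); (ce,sz,an)=cv2.minAreaRect(p[:,:2].astype(np.float32)*1000);print(ce,sz,an)
    w=box&(H>5)&(H<18)&(S>80)&(X[...,2]<.02)&(X[...,2]>.002)&ok
    p=X[w]; (ce,sz,an)=cv2.minAreaRect(p[:,:2].astype(np.float32)*1000);print('standbase',ce,sz,an,np.median(p[:,2]))
a=pickle.load(open('top0.pkl','rb'))['image'][210:320,240:440]; b=pickle.load(open('side0.pkl','rb'))['image'][175:345,240:440]
a=cv2.resize(a,None,fx=4,fy=4,interpolation=3)[:,:]; b=cv2.resize(b,None,fx=3,fy=3,interpolation=3)
cv2.imwrite('pics/crop.png',cv2.resize(np.vstack([cv2.resize(a,(600,330)),b])[:, :],(560,784))[:600] if 0 else np.hstack([cv2.resize(a,(420,231)),np.zeros((231,0,3),np.uint8)]))
cv2.imwrite('pics/cropb.png',np.hstack([cv2.resize(a[:, 400:],(400,440)),cv2.resize(b,(400,340))[:,:].copy() if 0 else cv2.copyMakeBorder(cv2.resize(b,(400,340)),0,100,0,0,cv2.BORDER_CONSTANT)]))
```

```text
top table z -0.00035712586502581364
top knob 72 med [0.4939 0.1038 0.0967] mid [0.4949 0.1037 0.0958] zmax 0.0996
top axle 108 med [0.5994 0.105  0.1114] mid [0.5994 0.105  0.1122] zmax 0.1172
base (431.04095458984375, -702.8284301757812) (0.0, 0.0) 0.0 0.03848726581961243
top red 1 med [ 0.5601 -0.1886  0.1332] mid [ 0.5601 -0.1886  0.1332] zmax 0.1332
tophandles 1
(560.1232299804688, -188.64016723632812) (0.0, 0.0) 0.0
standbase (570.0945434570312, -166.86126708984375) (96.15071868896484, 81.22376251220703) 77.53889465332031 0.008023628876159854
side table z 0.0007225558468979993
side knob 106 med [0.4946 0.1123 0.093 ] mid [0.494  0.1075 0.0886] zmax 0.0998
side axle 94 med [0.6008 0.1077 0.1113] mid [0.6007 0.1079 0.1112] zmax 0.1156
base (558.6031494140625, 108.71026611328125) (205.6807861328125, 128.57827758789062) 0.9161224365234375 0.04009210253996523
side red 197 med [ 0.5626 -0.1744  0.1035] mid [ 0.5631 -0.1609  0.1051] zmax 0.138
tophandles 68
(563.1437377929688, -161.02224731445312) (59.800846099853516, 12.310892105102539) 78.52886199951172
standbase (569.8533325195312, -212.140869140625) (202.65084838867188, 93.27928161621094) 87.58014678955078 0.008648753952074976
```

View pics/cropb.png

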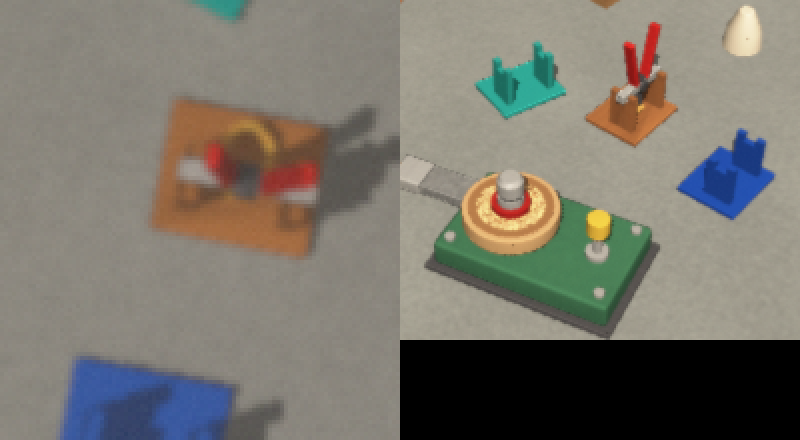

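Crop: the wooden stand holds the crossbar and two red handles, with the ring towards +x, so the choice is confirmed. The knob seems to be already partly out (its top is about 0.097, and 0.082 is home). I move above the knob.

Request:
step_arm([
  {"tx": 25,"ty": 39.5,"az": -1.73,"claw": 1},
  {"tx": 25,"ty": 39.5,"az": -1.73,"claw": 1},
  {"tx": 25,"ty": 39.5,"az": -1.73,"claw": 1},
  {"tx": 25,"ty": 39.5,"az": -1.73,"claw": 1},
  {"tx": 25,"ty": 39.5,"az": -1.73,"claw": 1},
  {"tx": 25,"ty": 39.5,"az": -1.73,"claw": 1},
  {"tx": 25,"ty": 39.5,"az": -1.73,"claw": 1},
  {"tx": 25,"ty": 39.5,"az": -1.73,"claw": 1},
  {"tx": 25,"ty": 39.5,"az": -1.73,"claw": 1},
  {"tx": 25,"ty": 39.5,"az": -1.73,"claw": 1},
  {"claw": 1},
], newtons=40)

```text
$.increments[0]: bad value
```

Request:
step_arm([
  {"tx": 5.5,"ty": 44.5,"claw": 1},
  {"tx": 5.5,"ty": 44.5,"claw": 1},
  {"tx": 5.5,"ty": 44.5,"claw": 1},
  {"tx": 5.5,"ty": 44.5,"claw": 1},
  {"tx": 5.5,"ty": 44.5,"claw": 1},
  {"tx": 5.5,"ty": 44.5,"claw": 1},
  {"tx": 5.5,"ty": 44.5,"claw": 1},
  {"tx": 5.5,"ty": 44.5,"claw": 1},
  {"claw": 1},
  {"claw": 1},
])

```text
$.increments[0]: bad value
```

Run:
```python
from h import *
import pickle
c=cap('wrist','w1.png'); pickle.dump(c,open('w1.pkl','wb'))
s=r.get_state(); print(s['tcp_pos'],s['eef_rot'],s['joints'],s['time_s'],s['contact_force'])
X=cloud(c);H,S,V=cv2.split(cv2.cvtColor(c['image'],cv2.COLOR_BGR2HSV))
m=(H>20)&(H<35)&(S>180)&(V>120)&np.isfinite(X[...,0])
p=X[m];p=p[(abs(p[:,0]-.494)<.03)&(abs(p[:,1]-.105)<.04)]
print(len(p),np.percentile(p,[2,50,98],0).round(4)); t=p[p[:,2]>np.percentile(p[:,2],98)-.006]; print(len(t),(np.percentile(t,1,0)+np.percentile(t,99,0))/2,np.ptp(t,0))
q=X[(X[...,2]>.109)&(X[...,2]<.116)&(abs(X[...,0]-.6)<.03)&(abs(X[...,1]-.106)<.03)];print('axle',len(q),(q.min(0)+q.max(0))/2,np.ptp(q,0)) if len(q) else 0
```

```text
[ 0.20051819 -0.64423536  0.24496089] [ 1.79938775e+02 -7.62901916e-03 -1.62712866e+02] [-5.62018610e+01  2.05773308e+01  6.53443233e-01 -1.07237800e-02
 -7.01369817e+01 -1.65073601e+01] 0.2 [ 0.1435478  -0.01242677  0.96622534]Traceback (most recent call last):
  File "<stdin>", line 8, in <module>
    return _quantile_unchecked(
        a, q, axis, out, overwrite_input, method, keepdims, weights)
    return _ureduce(a,
                    func=_quantile_ureduce_func,
    ...<5 lines>...
                    overwrite_input=overwrite_input,
                    method=method)
    r = func(a, **kwargs)
    result = _quantile(arr,
                       quantiles=q,
    ...<2 lines>...
                       out=out,
                       weights=wgt)
    slices_having_nans = np.isnan(arr[-1, ...])
                                  ~~~^^^^^^^^^
IndexError: index -1 is out of bounds for axis 0 with size 0
```

View pics/w1.png

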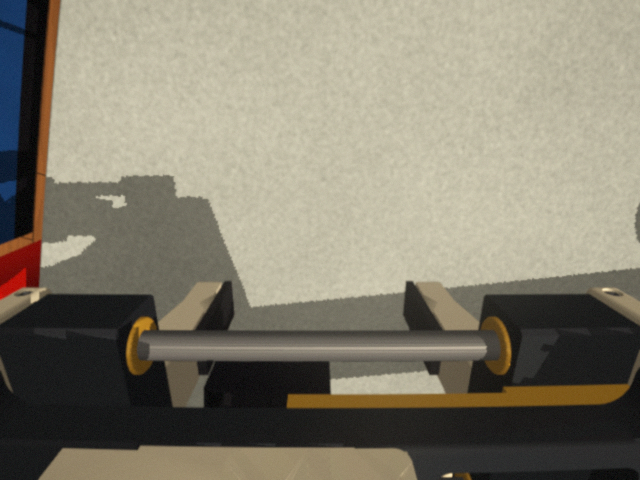

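The move was refused, so this picture (number 4) only shows the fingers over empty table. I'll retry with one full row.

Request:
step_arm([
  {"tx": 25,"ty": 39.5,"tz": 0,"ax": 0,"ay": 0,"az": -1.73,"claw": 1},
], newtons=40)

```text
time_s: 0.3
tcp_pos: [0.2239, -0.607, 0.244]
eef_rot: [179.9, -0.1, -164.7]
contact_force: [1.6, 0.6, -0.9]
gripper_width: 0.0874
```

Request:
step_arm([
  {"tx": 25,"ty": 39.5,"tz": 0,"ax": 0,"ay": 0,"az": -1.73,"claw": 1},
  {"tx": 25,"ty": 39.5,"tz": 0,"ax": 0,"ay": 0,"az": -1.73,"claw": 1},
  {"tx": 25,"ty": 39.5,"tz": 0,"ax": 0,"ay": 0,"az": -1.73,"claw": 1},
  {"tx": 25,"ty": 39.5,"tz": 0,"ax": 0,"ay": 0,"az": -1.73,"claw": 1},
  {"tx": 25,"ty": 39.5,"tz": 0,"ax": 0,"ay": 0,"az": -1.73,"claw": 1},
  {"tx": 25,"ty": 39.5,"tz": 0,"ax": 0,"ay": 0,"az": -1.73,"claw": 1},
  {"tx": 25,"ty": 39.5,"tz": 0,"ax": 0,"ay": 0,"az": -1.73,"claw": 1},
  {"tx": 25,"ty": 39.5,"tz": 0,"ax": 0,"ay": 0,"az": -1.73,"claw": 1},
  {"tx": 25,"ty": 39.5,"tz": 0,"ax": 0,"ay": 0,"az": -1.73,"claw": 1},
  {"tx": 0,"ty": 0,"tz": 0,"ax": 0,"ay": 0,"az": 0,"claw": 1},
])

```text
time_s: 1.3
tcp_pos: [0.453, -0.2458, 0.2457]
eef_rot: [180.0, 0.1, -179.8]
contact_force: [-0.7, -0.4, 0.0]
gripper_width: 0.0876
```

Request:
step_arm([
  {"tx": 5.5,"ty": 44.5,"tz": 0,"ax": 0,"ay": 0,"az": 0,"claw": 1},
  {"tx": 5.5,"ty": 44.5,"tz": 0,"ax": 0,"ay": 0,"az": 0,"claw": 1},
  {"tx": 5.5,"ty": 44.5,"tz": 0,"ax": 0,"ay": 0,"az": 0,"claw": 1},
  {"tx": 5.5,"ty": 44.5,"tz": 0,"ax": 0,"ay": 0,"az": 0,"claw": 1},
  {"tx": 5.5,"ty": 44.5,"tz": 0,"ax": 0,"ay": 0,"az": 0,"claw": 1},
  {"tx": 5.5,"ty": 44.5,"tz": 0,"ax": 0,"ay": 0,"az": 0,"claw": 1},
  {"tx": 5.5,"ty": 44.5,"tz": 0,"ax": 0,"ay": 0,"az": 0,"claw": 1},
  {"tx": 5.5,"ty": 44.5,"tz": 0,"ax": 0,"ay": 0,"az": 0,"claw": 1},
  {"tx": 0,"ty": 0,"tz": 0,"ax": 0,"ay": 0,"az": 0,"claw": 1},
  {"tx": 0,"ty": 0,"tz": 0,"ax": 0,"ay": 0,"az": 0,"claw": 1},
])

```text
time_s: 2.3
tcp_pos: [0.4944, 0.1072, 0.2452]
eef_rot: [-180.0, -0.0, -179.9]
contact_force: [0.0, -1.0, -0.1]
gripper_width: 0.0876
```

Run:
```python
from h import *
import pickle
c=cap('wrist','w2.png'); pickle.dump(c,open('w2.pkl','wb'))
s=r.get_state(); print(s['tcp_pos'],s['eef_rot'],s['joints'],s['time_s'],s['contact_force'])
X=cloud(c);H,S,V=cv2.split(cv2.cvtColor(c['image'],cv2.COLOR_BGR2HSV))
m=(H>20)&(H<35)&(S>180)&(V>120)&np.isfinite(X[...,0])
p=X[m];p=p[(abs(p[:,0]-.494)<.03)&(abs(p[:,1]-.105)<.04)]
print(len(p))
if len(p):
    print(np.percentile(p,[2,50,98],0).round(4)); t=p[p[:,2]>np.percentile(p[:,2],98)-.006]; print(len(t),(np.percentile(t,1,0)+np.percentile(t,99,0))/2,np.ptp(t,0))
q=X[(X[...,2]>.109)&(X[...,2]<.116)&(abs(X[...,0]-.6)<.03)&(abs(X[...,1]-.106)<.03)]
if len(q): print('axle',len(q),(q.min(0)+q.max(0))/2,np.ptp(q,0))
```

```text
[0.49432348 0.10632449 0.24527664] [-1.79976735e+02 -4.17738758e-02 -1.79965318e+02] [ 3.44276436e+01  4.49961718e+00 -2.02671089e+01 -4.84282827e-03
 -6.52808864e+01 -1.24390926e+02] 2.35 [ 0.42767947 -0.11563513  0.09776789]
738
[[0.4838 0.0903 0.0812]
 [0.494  0.1016 0.0974]
 [0.5073 0.113  0.099 ]]
639 [0.49597597 0.10203963 0.09681123] [0.02467143 0.02455646 0.00650408]
axle 27 [0.58724903 0.10257483 0.10979244] [0.00327448 0.01473904 0.00157504]
```

View pics/w2.png

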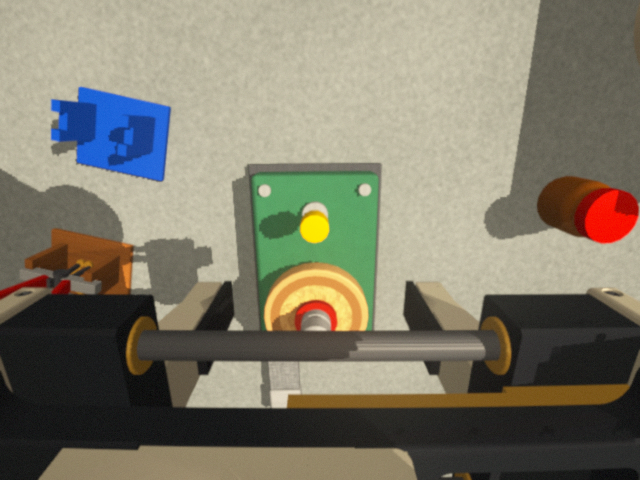

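Picture 5: knob at (314,227), axle at (318,320), with jar and blue stand to the sides. The knob's top is at 0.097, so it is about 15 mm out. I descend and grip at z≈0.087.

Request:
step_arm([
  {"tx": 1,"ty": -3,"tz": -30,"ax": 0,"ay": 0,"az": 0,"claw": 0.5},
  {"tx": 0,"ty": 0,"tz": -40,"ax": 0,"ay": 0,"az": 0,"claw": 0.2},
  {"tx": 0,"ty": 0,"tz": -35,"ax": 0,"ay": 0,"az": 0,"claw": 0.2},
  {"tx": 0,"ty": 0,"tz": -25,"ax": 0,"ay": 0,"az": 0,"claw": 0.2},
  {"tx": 0,"ty": 0,"tz": -18,"ax": 0,"ay": 0,"az": 0,"claw": 0.2},
  {"tx": 0,"ty": 0,"tz": -10,"ax": 0,"ay": 0,"az": 0,"claw": 0.2},
  {"tx": 0,"ty": 0,"tz": 0,"ax": 0,"ay": 0,"az": 0,"claw": 0.2},
  {"tx": 0,"ty": 0,"tz": 0,"ax": 0,"ay": 0,"az": 0,"claw": 0.2},
])

```text
time_s: 3.15
tcp_pos: [0.4961, 0.1031, 0.0883]
eef_rot: [180.0, 0.0, 180.0]
contact_force: [0.3, -0.4, 0.9]
gripper_width: 0.0525
```

Request:
step_arm([
  {"tx": 0,"ty": 0,"tz": 0,"ax": 0,"ay": 0,"az": 0,"claw": -1},
  {"tx": 0,"ty": 0,"tz": 0,"ax": 0,"ay": 0,"az": 0,"claw": -1},
  {"tx": 0,"ty": 0,"tz": 0,"ax": 0,"ay": 0,"az": 0,"claw": -1},
  {"tx": 0,"ty": 0,"tz": 0,"ax": 0,"ay": 0,"az": 0,"claw": -1},
  {"tx": 0,"ty": 0,"tz": 0,"ax": 0,"ay": 0,"az": 0,"claw": -1},
  {"tx": 0,"ty": 0,"tz": 0,"ax": 0,"ay": 0,"az": 0,"claw": -1},
], newtons=40)

```text
time_s: 3.75
tcp_pos: [0.4958, 0.1035, 0.0879]
eef_rot: [-180.0, 0.0, -180.0]
contact_force: [-1.3, -1.0, 5.0]
gripper_width: 0.0251
```

Request:
step_arm([
  {"tx": 0,"ty": 0,"tz": 4,"ax": 0,"ay": 0,"az": 0,"claw": -1},
  {"tx": 0,"ty": 0,"tz": 4,"ax": 0,"ay": 0,"az": 0,"claw": -1},
  {"tx": 0,"ty": 0,"tz": 3,"ax": 0,"ay": 0,"az": 0,"claw": -1},
  {"tx": 0,"ty": 0,"tz": 0,"ax": 0,"ay": 0,"az": 0,"claw": -1},
])

```text
time_s: 4.15
tcp_pos: [0.4957, 0.1035, 0.099]
eef_rot: [180.0, 0.0, 180.0]
contact_force: [-0.3, -1.7, 1.2]
gripper_width: 0.0247
```

Request:
step_arm([
  {"tx": 0,"ty": 0,"tz": 2,"ax": 0,"ay": 0,"az": 0,"claw": -1},
  {"tx": 0,"ty": 0,"tz": 1,"ax": 0,"ay": 0,"az": 0,"claw": -1},
  {"tx": 0,"ty": 0,"tz": 0,"ax": 0,"ay": 0,"az": 0,"claw": -1},
])

```text
time_s: 4.45
tcp_pos: [0.4957, 0.1036, 0.1017]
eef_rot: [180.0, 0.0, 180.0]
contact_force: [2.9, -0.8, -2.9]
gripper_width: 0.0253
```

Request:
step_arm([
  {"tx": 0,"ty": 0,"tz": 1,"ax": 0,"ay": 0,"az": 0,"claw": -1},
  {"tx": 0,"ty": 0,"tz": 1,"ax": 0,"ay": 0,"az": 0,"claw": -1},
  {"tx": 0,"ty": 0,"tz": 0,"ax": 0,"ay": 0,"az": 0,"claw": -1},
])

```text
time_s: 4.75
tcp_pos: [0.4956, 0.1035, 0.1033]
eef_rot: [180.0, -0.0, 180.0]
contact_force: [4.6, -1.1, -8.4]
gripper_width: 0.0256
```

Request:
step_arm([
  {"tx": 0,"ty": 0,"tz": 1,"ax": 0,"ay": 0,"az": 0,"claw": -1},
  {"tx": 0,"ty": 0,"tz": 1,"ax": 0,"ay": 0,"az": 0,"claw": -1},
  {"tx": 0,"ty": 0,"tz": 0,"ax": 0,"ay": 0,"az": 0,"claw": -1},
])

```text
time_s: 5.05
tcp_pos: [0.4955, 0.1035, 0.1035]
eef_rot: [180.0, -0.1, 179.9]
contact_force: [12.9, 0.7, -28.0]
gripper_width: 0.0249
```

Request:
step_arm([
  {"tx": 0,"ty": 0,"tz": 1,"ax": 0,"ay": 0,"az": 0,"claw": -1},
  {"tx": 0,"ty": 0,"tz": 0,"ax": 0,"ay": 0,"az": 0,"claw": -1},
  {"tx": 0,"ty": 0,"tz": 0,"ax": 0,"ay": 0,"az": 0,"claw": -1},
])

```text
time_s: 5.35
tcp_pos: [0.4954, 0.1036, 0.1036]
eef_rot: [-180.0, -0.1, 179.9]
contact_force: [16.5, -0.5, -36.6]
gripper_width: 0.025
```

Run:
```python
from h import *
c=cap('side','s1.png');X=cloud(c);H,S,V=cv2.split(cv2.cvtColor(c['image'],cv2.COLOR_BGR2HSV))
m=(H>20)&(H<35)&(S>180)&(V>100)&(abs(X[...,0]-.495)<.03)&(abs(X[...,1]-.105)<.04)
p=X[m];print(len(p),np.percentile(p,[2,50,98],0).round(4))
s=r.get_state();print(s['tcp_pos'],s['contact_force'])
```

```text
5 [[0.4847 0.1033 0.0944]
 [0.4848 0.1069 0.0973]
 [0.4858 0.1091 0.0976]]
[0.49539044 0.10353184 0.10357548] [ 16.16288071   0.4768539  -36.44191418]
```

The stop is clear: z stays at 0.1035 while the force rises to -37 N. Now I push home, 30 mm down.

Request:
step_arm([
  {"tx": 0,"ty": 0,"tz": -5,"ax": 0,"ay": 0,"az": 0,"claw": -1},
  {"tx": 0,"ty": 0,"tz": -6,"ax": 0,"ay": 0,"az": 0,"claw": -1},
  {"tx": 0,"ty": 0,"tz": -6,"ax": 0,"ay": 0,"az": 0,"claw": -1},
  {"tx": 0,"ty": 0,"tz": -6,"ax": 0,"ay": 0,"az": 0,"claw": -1},
  {"tx": 0,"ty": 0,"tz": -5,"ax": 0,"ay": 0,"az": 0,"claw": -1},
  {"tx": 0,"ty": 0,"tz": -3,"ax": 0,"ay": 0,"az": 0,"claw": -1},
  {"tx": 0,"ty": 0,"tz": 0,"ax": 0,"ay": 0,"az": 0,"claw": -1},
])

```text
time_s: 6.1
tcp_pos: [0.4956, 0.1036, 0.075]
eef_rot: [180.0, -0.0, 180.0]
contact_force: [4.3, -0.6, -5.0]
gripper_width: 0.0247
```

Request:
step_arm([
  {"tx": 0,"ty": 0,"tz": -1.5,"ax": 0,"ay": 0,"az": 0,"claw": -1},
  {"tx": 0,"ty": 0,"tz": -1,"ax": 0,"ay": 0,"az": 0,"claw": -1},
  {"tx": 0,"ty": 0,"tz": 0,"ax": 0,"ay": 0,"az": 0,"claw": -1},
])

```text
time_s: 6.4
tcp_pos: [0.4957, 0.1035, 0.0731]
eef_rot: [180.0, 0.0, 180.0]
contact_force: [1.4, -2.0, 1.4]
gripper_width: 0.0249
```

Request:
step_arm([
  {"tx": 0,"ty": 0,"tz": -1,"ax": 0,"ay": 0,"az": 0,"claw": -1},
  {"tx": 0,"ty": 0,"tz": 0,"ax": 0,"ay": 0,"az": 0,"claw": -1},
  {"tx": 0,"ty": 0,"tz": 0,"ax": 0,"ay": 0,"az": 0,"claw": -1},
])

```text
time_s: 6.7
tcp_pos: [0.4958, 0.1035, 0.073]
eef_rot: [180.0, 0.0, -180.0]
contact_force: [-1.9, -1.7, 12.6]
gripper_width: 0.0249
```

Request:
step_arm([
  {"tx": 0,"ty": 0,"tz": -1,"ax": 0,"ay": 0,"az": 0,"claw": -1},
  {"tx": 0,"ty": 0,"tz": -0.5,"ax": 0,"ay": 0,"az": 0,"claw": -1},
  {"tx": 0,"ty": 0,"tz": 0,"ax": 0,"ay": 0,"az": 0,"claw": -1},
])

```text
time_s: 7.0
tcp_pos: [0.4959, 0.1036, 0.0729]
eef_rot: [180.0, 0.1, -180.0]
contact_force: [-7.9, -2.3, 28.2]
gripper_width: 0.025
```

Request:
step_arm([
  {"tx": 0,"ty": 0,"tz": 0,"ax": 0,"ay": 0,"az": 0,"claw": 0.2},
  {"tx": 0,"ty": 0,"tz": 0,"ax": 0,"ay": 0,"az": 0,"claw": 0.2},
  {"tx": 0,"ty": 0,"tz": 0,"ax": 0,"ay": 0,"az": 0,"claw": 0.2},
  {"tx": 0,"ty": 0,"tz": 0,"ax": 0,"ay": 0,"az": 0,"claw": 0.2},
])

```text
time_s: 7.4
tcp_pos: [0.4952, 0.1034, 0.0701]
eef_rot: [-180.0, -0.1, 180.0]
contact_force: [-0.3, 0.5, -0.3]
gripper_width: 0.0501
```

Knob seated: 30.5 mm of travel from the stop, firm at 28 N. I go up and over to the pliers.

Request:
step_arm([
  {"tx": 0,"ty": 0,"tz": 20,"ax": 0,"ay": 0,"az": 0,"claw": 0.8},
  {"tx": 0,"ty": 0,"tz": 45,"ax": 0,"ay": 0,"az": 0,"claw": 0.8},
  {"tx": 0,"ty": 0,"tz": 45,"ax": 0,"ay": 0,"az": 0,"claw": 0.8},
  {"tx": 0,"ty": 0,"tz": 45,"ax": 0,"ay": 0,"az": 0,"claw": 0.8},
  {"tx": 0,"ty": 0,"tz": 45,"ax": 0,"ay": 0,"az": 0,"claw": 0.8},
  {"tx": 0,"ty": 0,"tz": 20,"ax": 0,"ay": 0,"az": 0,"claw": 0.8},
  {"tx": 0,"ty": 0,"tz": 0,"ax": 0,"ay": 0,"az": 0,"claw": 0.8},
])

```text
time_s: 8.1
tcp_pos: [0.4969, 0.1041, 0.2939]
eef_rot: [179.8, 0.3, -180.0]
contact_force: [0.8, -0.1, -0.5]
gripper_width: 0.0787
```

Request:
step_arm([
  {"tx": 11.3,"ty": -44,"tz": 0,"ax": 0,"ay": 0,"az": -2,"claw": 0.8},
  {"tx": 11.3,"ty": -44,"tz": 0,"ax": 0,"ay": 0,"az": -2,"claw": 0.8},
  {"tx": 11.3,"ty": -44,"tz": 0,"ax": 0,"ay": 0,"az": -2,"claw": 0.8},
  {"tx": 11.3,"ty": -44,"tz": 0,"ax": 0,"ay": 0,"az": -2,"claw": 0.8},
  {"tx": 11.3,"ty": -44,"tz": 0,"ax": 0,"ay": 0,"az": -2,"claw": 0.8},
  {"tx": 11.3,"ty": -44,"tz": 0,"ax": 0,"ay": 0,"az": -2,"claw": 0.8},
  {"tx": 0,"ty": 0,"tz": 0,"ax": 0,"ay": 0,"az": 0,"claw": 0.8},
  {"tx": 0,"ty": 0,"tz": 0,"ax": 0,"ay": 0,"az": 0,"claw": 0.8},
])

```text
time_s: 8.9
tcp_pos: [0.5628, -0.1615, 0.2886]
eef_rot: [-180.0, -0.2, 167.8]
contact_force: [-0.3, 0.1, -1.2]
gripper_width: 0.0788
```

Run:
```python
from h import *
import pickle
c=cap('wrist','w3.png'); pickle.dump(c,open('w3.pkl','wb'))
s=r.get_state(); print(s['tcp_pos'],s['eef_rot'],s['joints'],s['time_s'])
X=cloud(c);H,S,V=cv2.split(cv2.cvtColor(c['image'],cv2.COLOR_BGR2HSV))
near=(abs(X[...,0]-.565)<.06)&(abs(X[...,1]+.161)<.06)
def rect(n,m):
    p=X[m]
    if len(p)>5:
        ce,sz,an=cv2.minAreaRect(p[:,:2].astype(np.float32)*1000);print(n,len(p),np.round(ce,1),np.round(sz,1),round(an,1),np.percentile(p[:,2],[5,50,95]).round(4))
red=near&((H<5)|(H>174))&(S>170)
rect('handles top',red&(X[...,2]>.118)); rect('red',red&(X[...,2]>.06))
rect('bar',near&(X[...,2]>.055)&(X[...,2]<.07)&(S<60))
rect('base',near&(H>4)&(H<17)&(S>100)&(X[...,2]>.003)&(X[...,2]<.014))
rect('ring',near&(H>17)&(H<32)&(S>80)&(X[...,2]>.012)&(X[...,2]<.03))
# knob check from side
c=cap('side');X=cloud(c);H,S,V=cv2.split(cv2.cvtColor(c['image'],cv2.COLOR_BGR2HSV))
m=(H>20)&(H<35)&(S>150)&(V>100)&(abs(X[...,0]-.495)<.03)&(abs(X[...,1]-.105)<.04)&(X[...,2]>.05)
p=X[m];print('knob',len(p),np.percentile(p,[2,50,98],0).round(4))
```

```text
[ 0.56287769 -0.16059438  0.28908669] [-1.79994604e+02 -1.37492159e-01  1.67931747e+02] [ 3.18355825e+00  1.07782274e+01 -7.00051656e+00 -3.24914733e-02
 -7.23553278e+01 -1.05241920e+02] 8.95
handles top 434 [ 563.6 -166.8] [59.6 13. ] 77.3 [0.1195 0.1353 0.1377]
red 852 [ 563.6 -166.8] [59.6 13. ] 77.3 [0.0755 0.1185 0.1373]
bar 471 [ 563.3 -167. ] [78.  17.6] 78.3 [0.0602 0.0649 0.0667]
base 2466 [ 572.  -168.7] [95.  79.6] 77.0 [0.0074 0.0089 0.0102]
ring 143 [ 581.2 -169.4] [28.  47.5] 64.1 [0.0184 0.0204 0.0219]
knob 152 [[0.4837 0.0945 0.0628]
 [0.4939 0.1102 0.0802]
 [0.5067 0.1178 0.0852]]
```

View pics/w3.png

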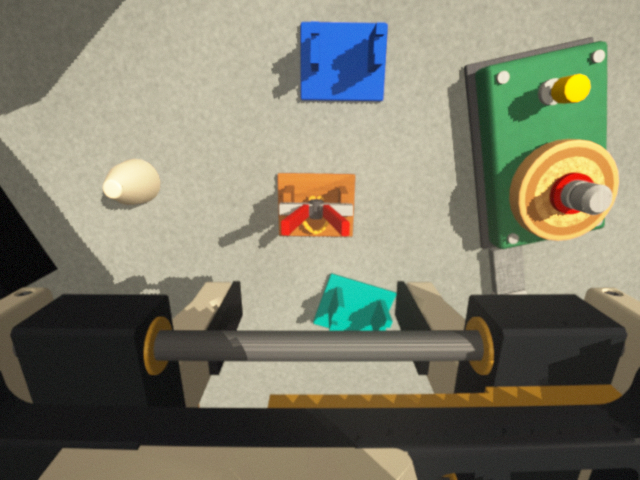

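Picture 6: pliers at (316,210), with ring towards image bottom (+x). The arbor is at right, and the knob's top measures about 0.083 (home). The stand and bar sizes agree (95x80, 78 mm). The wrist camera read about 1.5 mm low in y at the knob, so I take the grip as (0.563,-0.1655), yaw -12.5.

Request:
step_arm([
  {"tx": 0,"ty": -5,"tz": -40,"ax": 0,"ay": 0,"az": -0.4,"claw": 0.85},
  {"tx": 0,"ty": 0,"tz": -40,"ax": 0,"ay": 0,"az": 0,"claw": 0.85},
  {"tx": 0,"ty": 0,"tz": -30,"ax": 0,"ay": 0,"az": 0,"claw": 0.85},
  {"tx": 0,"ty": 0,"tz": -25,"ax": 0,"ay": 0,"az": 0,"claw": 0.85},
  {"tx": 0,"ty": 0,"tz": -20,"ax": 0,"ay": 0,"az": 0,"claw": 0.85},
  {"tx": 0,"ty": 0,"tz": -11,"ax": 0,"ay": 0,"az": 0,"claw": 0.85},
  {"tx": 0,"ty": 0,"tz": 0,"ax": 0,"ay": 0,"az": 0,"claw": 0.85},
  {"tx": 0,"ty": 0,"tz": 0,"ax": 0,"ay": 0,"az": 0,"claw": 0.85},
])

```text
time_s: 9.8
tcp_pos: [0.564, -0.1649, 0.1254]
eef_rot: [-180.0, 0.1, 167.7]
contact_force: [-0.0, -0.7, 0.3]
gripper_width: 0.0809
```

Request:
step_arm([
  {"tx": 0,"ty": 0,"tz": 0,"ax": 0,"ay": 0,"az": 0,"claw": 0.2},
  {"tx": 0,"ty": 0,"tz": 0,"ax": 0,"ay": 0,"az": 0,"claw": 0},
  {"tx": 0,"ty": 0,"tz": 0,"ax": 0,"ay": 0,"az": 0,"claw": -0.2},
  {"tx": 0,"ty": 0,"tz": 0,"ax": 0,"ay": 0,"az": 0,"claw": -1},
  {"tx": 0,"ty": 0,"tz": 0,"ax": 0,"ay": 0,"az": 0,"claw": -1},
  {"tx": 0,"ty": 0,"tz": 0,"ax": 0,"ay": 0,"az": 0,"claw": -1},
  {"tx": 0,"ty": 0,"tz": 0,"ax": 0,"ay": 0,"az": 0,"claw": -1},
  {"tx": 0,"ty": 0,"tz": 0,"ax": 0,"ay": 0,"az": 0,"claw": -1},
], newtons=40)

```text
time_s: 10.6
tcp_pos: [0.566, -0.1657, 0.1275]
eef_rot: [180.0, 0.3, 167.6]
contact_force: [-0.1, 2.0, 13.6]
gripper_width: 0.0247
```

Run:
```python
from h import *
s=r.get_state(); print(s['tcp_pos'],s['eef_rot'],s['contact_force'],s['moment'],s['gripper_width'])
c=cap('side');cv2.imwrite('pics/s2.png',cv2.resize(c['image'][130:290,250:450],(800,640))[:600])
```

```text
[ 0.56600466 -0.1656577   0.12752945] [179.9741088    0.34823338 167.64816569] [-0.07093363  1.99615317 13.61647687] [ 0.98099612  0.23338617 -0.11869544] 0.024680829393712193
```

View pics/s2.png

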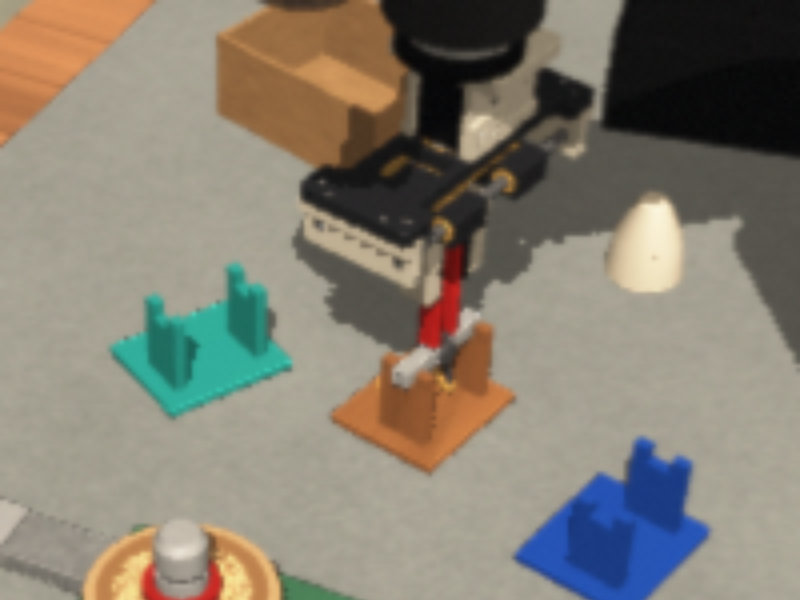

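Picture 7: the handles are squeezed parallel between the pads (width 24.7, same reading as the 26 mm knob) and the bar is still in the notches. I lift straight up.

Request:
step_arm([
  {"tx": 0,"ty": 0,"tz": 3,"ax": 0,"ay": 0,"az": 0,"claw": -1},
  {"tx": 0,"ty": 0,"tz": 5,"ax": 0,"ay": 0,"az": 0,"claw": -1},
  {"tx": 0,"ty": 0,"tz": 10,"ax": 0,"ay": 0,"az": 0,"claw": -1},
  {"tx": 0,"ty": 0,"tz": 15,"ax": 0,"ay": 0,"az": 0,"claw": -1},
  {"tx": 0,"ty": 0,"tz": 20,"ax": 0,"ay": 0,"az": 0,"claw": -1},
  {"tx": 0,"ty": 0,"tz": 25,"ax": 0,"ay": 0,"az": 0,"claw": -1},
  {"tx": 0,"ty": 0,"tz": 25,"ax": 0,"ay": 0,"az": 0,"claw": -1},
  {"tx": 0,"ty": 0,"tz": 20,"ax": 0,"ay": 0,"az": 0,"claw": -1},
  {"tx": 0,"ty": 0,"tz": 15,"ax": 0,"ay": 0,"az": 0,"claw": -1},
  {"tx": 0,"ty": 0,"tz": 7,"ax": 0,"ay": 0,"az": 0,"claw": -1},
  {"tx": 0,"ty": 0,"tz": 0,"ax": 0,"ay": 0,"az": 0,"claw": -1},
])

```text
time_s: 11.75
tcp_pos: [0.5633, -0.1655, 0.2704]
eef_rot: [180.0, 0.0, 167.6]
contact_force: [-0.5, -0.1, -2.2]
gripper_width: 0.0244
```

```bash
cat > look.py <<'E'
from h import *
import sys
def look(tag):
    s=r.get_state(); print(s['tcp_pos'],s['eef_rot'],s['contact_force'],s['gripper_width'],s['time_s'])
    T=np.array(s['tcp_pos']); z0=T[2]
    ims=[]
    for n in('side','top','wrist'):
        c=cap(n);X=cloud(c);H,S,V=cv2.split(cv2.cvtColor(c['image'],cv2.COLOR_BGR2HSV))
        near=(np.hypot(X[...,0]-T[0],X[...,1]-T[1])<.06)
        rel=X[...,2]-z0
        def rect(nm,m):
            p=X[m]
            if len(p)>5:
                ce,sz,an=cv2.minAreaRect(p[:,:2].astype(np.float32)*1000)
                print(n,nm,len(p),np.round(ce,1),np.round(sz,1),round(an,1),'z',np.percentile(p[:,2],[5,50,95]).round(4))
        rect('bar',near&(rel>-.08)&(rel<-.055)&(S<60))
        rect('ring',near&(H>14)&(H<33)&(S>80)&(rel>-.125)&(rel<-.095))
        K=np.array([[c['fx'],0,c['cx']],[0,c['fy'],c['cy']],[0,0,1]])
        R=np.array(c['R']);p=T+[0.01,-.002,-.06]
        uv=cv2.projectPoints(p[None],cv2.Rodrigues(R)[0],np.array(c['t'],float),K,np.array(c['distortion'],float))[0].ravel().astype(int)
        h=55 if n!='wrist' else 110
        u=np.clip(uv[0],h,640-h);v=np.clip(uv[1],h,480-h);print(n,'crop',u-h,v-h,2*h)
        ims.append(cv2.resize(c['image'][v-h:v+h,u-h:u+h],(265,265),interpolation=2) if 0 else cv2.resize(c['image'][v-h:v+h,u-h:u+h],(400,400),interpolation=2))
    cv2.imwrite('pics/%s.png'%tag,cv2.resize(np.hstack([ims[0],ims[2]]),(800,400)))
look(sys.argv[1])
E
python3 look.py l1
```

```text
[ 0.56327027 -0.16552208  0.27043572] [1.79984014e+02 4.18897187e-02 1.67585932e+02] [-0.53185415 -0.07865699 -2.203409  ] 0.024360515479455485 11.75
side bar 159 [ 560.1 -163.2] [83.1 17.5] 76.8 z [0.1971 0.2047 0.2089]
side ring 70 [ 576.1 -165.7] [47.5 45.1] 4.2 z [0.1586 0.1628 0.1662]
side crop 304 109 110
top crop 355 186 110
wrist bar 2527 [ 560.7 -166.4] [80.4 20.6] 76.9 z [0.1972 0.2057 0.2112]
wrist ring 318 [ 577.3 -170.1] [39.7 45.4] 77.5 z [0.1583 0.1612 0.1701]
wrist crop 211 172 220
```

View pics/l1.png

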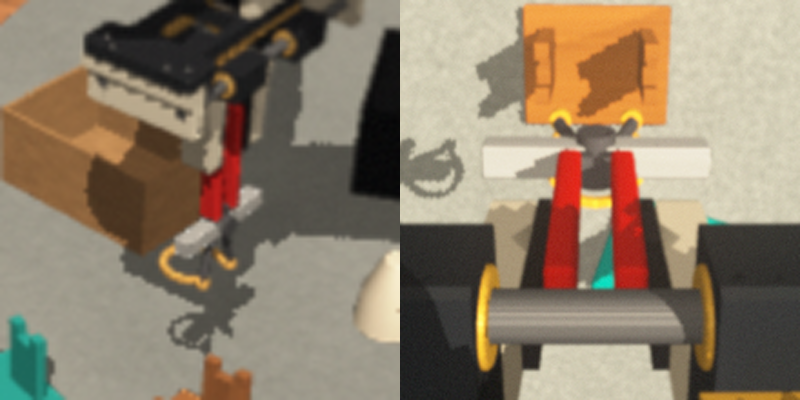

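Picture 8: the pliers hang squeezed in the gripper, with the stand empty below. In the right half the lugs are at (560,118) and (632,118), and the far arc at (596,203). The ring height agrees with TCP − 0.1095. Next I move beside the axle, so that the same camera sees both the ring and the axle.

Request:
step_arm([
  {"tx": 4,"ty": 15,"tz": 0,"ax": 0,"ay": 0,"az": 0,"claw": -1},
  {"tx": 8,"ty": 30,"tz": 0,"ax": 0,"ay": 0,"az": 0,"claw": -1},
  {"tx": 8,"ty": 30,"tz": 0,"ax": 0,"ay": 0,"az": 0,"claw": -1},
  {"tx": 8,"ty": 30,"tz": 0,"ax": 0,"ay": 0,"az": 0,"claw": -1},
  {"tx": 8,"ty": 30,"tz": 0,"ax": 0,"ay": 0,"az": 0,"claw": -1},
  {"tx": 7,"ty": 25,"tz": 0,"ax": 0,"ay": 0,"az": 0,"claw": -1},
  {"tx": 4,"ty": 15,"tz": 0,"ax": 0,"ay": 0,"az": 0,"claw": -1},
  {"tx": 0,"ty": 0,"tz": 0,"ax": 0,"ay": 0,"az": 0,"claw": -1},
  {"tx": 0,"ty": 0,"tz": 0,"ax": 0,"ay": 0,"az": 0,"claw": -1},
])

```text
time_s: 12.8
tcp_pos: [0.6101, 0.0098, 0.2689]
eef_rot: [-180.0, -0.1, 167.6]
contact_force: [0.3, 0.2, -2.8]
gripper_width: 0.0243
```

```bash
cat > m.py <<'E'
from h import *
import pickle,sys
from scipy.optimize import least_squares
s=r.get_state(); T=np.array(s['tcp_pos']); yaw=np.radians(s['eef_rot'][2]-180); print(T,s['eef_rot'],s['contact_force'],s['time_s'])
ux=np.array([np.cos(yaw),np.sin(yaw)]);uy=np.array([-ux[1],ux[0]])
for n in('wrist','side','top'):
    c=cap(n);pickle.dump(c,open(sys.argv[1]+n+'.pkl','wb'));X=cloud(c);H,S,V=cv2.split(cv2.cvtColor(c['image'],cv2.COLOR_BGR2HSV))
    d=X[...,:2]-T[:2]; lx=d@ux*1000; ly=d@uy*1000; lz=(X[...,2]-T[2])*1000
    near=(abs(lx)<60)&(abs(ly)<60)
    def ext(nm,m):
        if m.sum()>8: print(n,nm,m.sum(),'lx',np.percentile(lx[m],[2,50,98]).round(1),'ly',np.percentile(ly[m],[2,50,98]).round(1),'lz',np.percentile(lz[m],[5,50,95]).round(1))
    ext('bartop',near&(S<60)&(lz>-66)&(lz<-55)&(abs(ly)>15))
    ext('handles',near&((H<5)|(H>174))&(S>170)&(lz<-20)&(lz>-60))
    ring=near&(H>14)&(H<33)&(S>80)&(lz>-118)&(lz<-100)
    ext('ring',ring); ext('ringfar',ring&(lx>8)); ext('ringlugs',ring&(lx<-14))
    ax=(X[...,2]>.106)&(X[...,2]<.118)&(np.hypot(X[...,0]-.6,X[...,1]-.1055)<.022)
    p=X[ax]
    if len(p)>8: print(n,'axletop',len(p),((np.percentile(p,2,0)+np.percentile(p,98,0))/2*1000).round(1),(np.ptp(p,axis=0)*1000).round(1))
    q=X[ (S<70)&(X[...,2]>.08)&(X[...,2]<.105)&(np.hypot(X[...,0]-.6,X[...,1]-.1055)<.022)]
    if len(q)>20:
        f=least_squares(lambda v:np.hypot(q[:,0]-v[0],q[:,1]-v[1])-.0148,[.6,.1055],loss='soft_l1',f_scale=.001);print(n,'axlecyl',len(q),(f.x*1000).round(1))
    for nm in('knob',):
        k=X[(H>20)&(H<35)&(S>180)&(V>120)&(abs(X[...,0]-.495)<.025)&(abs(X[...,1]-.1035)<.03)&(X[...,2]>.077)]
        if len(k)>8: print(n,'knob',len(k),((np.percentile(k,1,0)+np.percentile(k,99,0))/2*1000).round(1),(np.ptp(k,axis=0)*1000).round(1))
E
python3 m.py a
```

```text
[0.61012449 0.00982285 0.26894955] [-1.79963236e+02 -6.24389766e-02  1.67636786e+02] [ 0.33772913  0.17837821 -2.76031862] 12.8
wrist bartop 1443 lx [-7.7 -2.5  4. ] ly [-40.3 -16.4  37.3] lz [-64.6 -62.9 -61.9]
wrist handles 742 lx [-8.3 -7.4 -5.9] ly [-13.4  -6.3  10.2] lz [-54.7 -36.3 -21.3]
wrist ring 294 lx [-7.2 -1.5 37.5] ly [-20.7  -1.1  17. ] lz [-110.4 -107.8 -102.8]
wrist ringfar 124 lx [24.3 34.2 37.6] ly [-20.8  -1.5  17.6] lz [-111.  -108.4 -107.2]
wrist axletop 887 [600.8 102.4 110.6] [30.4 29.2  8.6]
wrist axlecyl 144 [601.1 103.4]
wrist knob 744 [496.4 101.   81.2] [24.9 25.6  7.3]
side bartop 85 lx [-9.1 -3.7  4.2] ly [-37.6  19.9  41.5] lz [-65.5 -63.1 -60.4]
side handles 155 lx [-9.3 -5.6  2.5] ly [-10.2   6.3  15.5] lz [-56.  -39.5 -22.7]
side ring 65 lx [-6.5  6.6 33.1] ly [-20.8  14.5  23.1] lz [-111.5 -107.9 -104.8]
side ringfar 27 lx [ 9.3 17.1 35.5] ly [-22.4  18.2  23.3] lz [-111.1 -108.5 -104.6]
side axletop 112 [601.1 108.  110.6] [30.5 27.6 10.9]
side axlecyl 108 [602.  104.9]
side knob 46 [494.6 107.2  81.2] [22.3 22.8  8.1]
top axletop 128 [599.8 105.3 111.5] [29.7 27.1 11.2]
top knob 69 [495.1 103.6  83. ] [20.7 20.5 13. ]
```

The cameras agree within 1 mm on the offset: ring centre about 16 mm along +x of the tool, axle at about (600,105). The TCP target is (584.8,108.2). I move above the axle and go down until the ring is just above its top.

Request:
step_arm([
  {"tx": -4,"ty": 15,"tz": 0,"ax": 0,"ay": 0,"az": 0,"claw": -1},
  {"tx": -7,"ty": 27,"tz": 0,"ax": 0,"ay": 0,"az": 0,"claw": -1},
  {"tx": -7,"ty": 27,"tz": 0,"ax": 0,"ay": 0,"az": 0,"claw": -1},
  {"tx": -5,"ty": 19.3,"tz": 0,"ax": 0,"ay": 0,"az": 0,"claw": -1},
  {"tx": -2.5,"ty": 10,"tz": 0,"ax": 0,"ay": 0,"az": 0,"claw": -1},
  {"tx": 0,"ty": 0,"tz": -15,"ax": 0,"ay": 0,"az": 0,"claw": -1},
  {"tx": 0,"ty": 0,"tz": -16,"ax": 0,"ay": 0,"az": 0,"claw": -1},
  {"tx": 0,"ty": 0,"tz": -7,"ax": 0,"ay": 0,"az": 0,"claw": -1},
  {"tx": 0,"ty": 0,"tz": 0,"ax": 0,"ay": 0,"az": 0,"claw": -1},
  {"tx": 0,"ty": 0,"tz": 0,"ax": 0,"ay": 0,"az": 0,"claw": -1},
])

```text
time_s: 13.95
tcp_pos: [0.5853, 0.1076, 0.2321]
eef_rot: [-180.0, 0.0, 167.6]
contact_force: [0.9, -0.9, -1.6]
gripper_width: 0.0241
```

```bash
python3 m.py b
python3 - <<'E'
import pickle,cv2,numpy as np
w=pickle.load(open('bwrist.pkl','rb'))['image'];s=pickle.load(open('bside.pkl','rb'))['image']
cv2.imwrite('pics/b.png',np.hstack([cv2.resize(w[170:320,240:390],(400,400),interpolation=2),cv2.resize(s[220:310,250:340],(400,400),interpolation=2)]))
E
```

```text
[0.58525584 0.10756895 0.23213793] [-1.79999285e+02  3.27697817e-02  1.67573287e+02] [ 0.88590462 -0.9172975  -1.6373997 ] 13.95
wrist bartop 1373 lx [-7.6 -2.5  3.6] ly [-40.3 -16.4  37.3] lz [-64.5 -62.9 -61.8]
wrist handles 738 lx [-8.3 -7.4 -5.6] ly [-13.5  -6.5  10.1] lz [-55.1 -36.7 -21.7]
wrist ring 297 lx [-7.  -1.7 37.5] ly [-20.5  -1.1  17. ] lz [-110.3 -107.6 -103. ]
wrist ringfar 123 lx [24.6 34.5 37.8] ly [-20.6  -1.1  17.6] lz [-111.2 -108.2 -107.2]
wrist axletop 100 [590.  105.  108.4] [ 7.8 20.9  4.5]
wrist axlecyl 206 [601.5 103. ]
wrist knob 818 [496.2 101.9  82.5] [25.  25.3  4.8]
side bartop 96 lx [-8.7 -3.3  5. ] ly [-36.4  21.1  40.5] lz [-65.7 -63.1 -61.3]
side handles 162 lx [-9.5 -5.3  3.3] ly [-9.6 -2.4 14.9] lz [-57.1 -41.1 -23.3]
side ring 72 lx [-7.4  6.8 32.5] ly [-18.9  16.3  22.8] lz [-111.7 -108.1 -103.7]
side ringfar 33 lx [ 9.2 16.6 33.9] ly [-20.2  18.4  23.1] lz [-112.  -108.3 -106.3]
side axletop 64 [599.4 107.6 110.8] [27.3 28.   9.5]
side axlecyl 105 [602.5 105. ]
side knob 22 [493.4 109.8  80.1] [19.6 15.1  5.8]
top knob 71 [494.8 103.6  83. ] [18.6 20.6 11.4]
```

View pics/b.png

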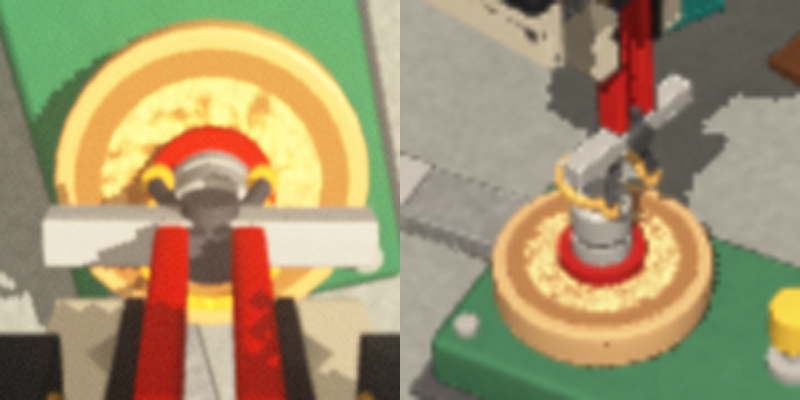

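Picture 9: the ring sits over the axle top, centred laterally (left half: lugs at (160,180) and (260,180), axle between them). The wrist camera gives a ring-to-axle error of about (0.7,0.4) mm. I descend slowly, watching the force.

Request:
step_arm([
  {"tx": 0.2,"ty": 0.4,"tz": -4,"ax": 0,"ay": 0,"az": 0,"claw": -1},
  {"tx": 0,"ty": 0,"tz": -4,"ax": 0,"ay": 0,"az": 0,"claw": -1},
  {"tx": 0,"ty": 0,"tz": -4,"ax": 0,"ay": 0,"az": 0,"claw": -1},
  {"tx": 0,"ty": 0,"tz": -3,"ax": 0,"ay": 0,"az": 0,"claw": -1},
  {"tx": 0,"ty": 0,"tz": 0,"ax": 0,"ay": 0,"az": 0,"claw": -1},
])

```text
time_s: 14.6
tcp_pos: [0.5848, 0.1081, 0.2158]
eef_rot: [-180.0, -0.1, 167.6]
contact_force: [-0.8, 0.1, -2.8]
gripper_width: 0.0244
```

Request:
step_arm([
  {"tx": 0,"ty": 0,"tz": -3,"ax": 0,"ay": 0,"az": 0,"claw": -1},
  {"tx": 0,"ty": 0,"tz": -3,"ax": 0,"ay": 0,"az": 0,"claw": -1},
  {"tx": 0,"ty": 0,"tz": 0,"ax": 0,"ay": 0,"az": 0,"claw": -1},
])

```text
time_s: 14.9
tcp_pos: [0.5849, 0.1081, 0.2101]
eef_rot: [-180.0, -0.0, 167.6]
contact_force: [-0.1, 0.5, -2.0]
gripper_width: 0.0246
```

Request:
step_arm([
  {"tx": 0,"ty": 0,"tz": -3,"ax": 0,"ay": 0,"az": 0,"claw": -1},
  {"tx": 0,"ty": 0,"tz": -3,"ax": 0,"ay": 0,"az": 0,"claw": -1},
  {"tx": 0,"ty": 0,"tz": -3,"ax": 0,"ay": 0,"az": 0,"claw": -1},
  {"tx": 0,"ty": 0,"tz": -3,"ax": 0,"ay": 0,"az": 0,"claw": -1},
  {"tx": 0,"ty": 0,"tz": 0,"ax": 0,"ay": 0,"az": 0,"claw": -1},
  {"tx": 0,"ty": 0,"tz": 0,"ax": 0,"ay": 0,"az": 0,"claw": -1},
])

```text
time_s: 15.5
tcp_pos: [0.5851, 0.1082, 0.1985]
eef_rot: [-180.0, -0.0, 167.6]
contact_force: [-0.1, 0.1, -1.0]
gripper_width: 0.0243
```

```bash
python3 m.py c
python3 - <<'E'
import pickle,cv2,numpy as np
w=pickle.load(open('cwrist.pkl','rb'))['image'];s=pickle.load(open('cside.pkl','rb'))['image']
cv2.imwrite('pics/c.png',np.hstack([cv2.resize(w[170:320,240:390],(400,400),interpolation=2),cv2.resize(s[230:300,260:330],(400,400),interpolation=2)]))
E
```

```text
[0.58512101 0.10819769 0.19848052] [-1.79989601e+02 -6.64384538e-03  1.67591123e+02] [-0.1454364   0.14875442 -0.99422404] 15.5
wrist bartop 1362 lx [-7.7 -2.8  3.4] ly [-40.3 -16.9  37.2] lz [-64.7 -62.9 -61.8]
wrist handles 751 lx [-8.3 -7.4 -5.6] ly [-13.5  -6.4  10.1] lz [-55.1 -36.5 -21.1]
wrist ring 186 lx [-7.2 -4.5 25.4] ly [-20.7   9.4  17.2] lz [-109.4 -107.2 -101.6]
wrist ringfar 15 lx [24.1 25.  26.8] ly [-21.4  16.9  18.2] lz [-108.3 -107.7 -107. ]
wrist axletop 239 [598.5 107.9 111.1] [37.4 26.7 10.5]
wrist knob 1046 [496.1 102.   82.4] [25.1 25.6  7.4]
side bartop 94 lx [-8.7 -3.2  3.8] ly [-38.4  19.7  40.9] lz [-65.4 -63.1 -61.1]
side handles 154 lx [-8.7 -5.5  3.7] ly [-9.6  1.9 14.9] lz [-56.1 -39.8 -22.5]
side ring 70 lx [-7.3  8.1 35.2] ly [-17.9  14.3  22.9] lz [-111.8 -108.  -104.8]
side ringfar 36 lx [ 8.1 14.3 36.2] ly [-18.6  16.5  23.2] lz [-112.7 -108.8 -105.9]
side axletop 37 [597.4 109.  111.2] [35.  25.5 11.1]
side axlecyl 38 [602.1 105.7]
side knob 17 [493.5 111.2  79.8] [19.3 17.2  5.2]
top knob 74 [494.7 103.8  82.7] [18.5 20.6 12.2]
```

View pics/c.png

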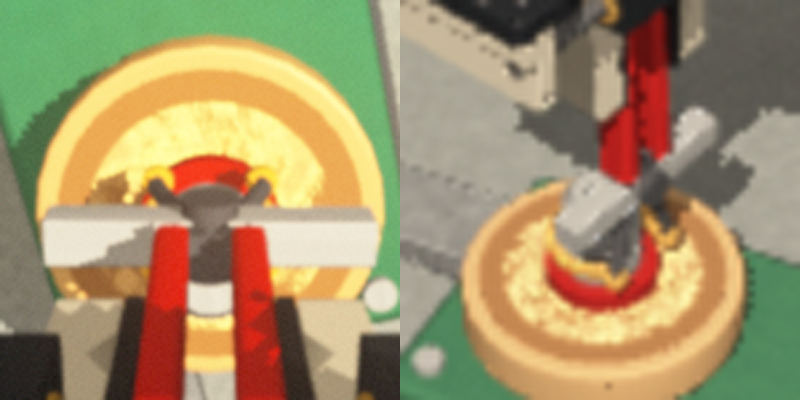

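Picture 10: the ring is around the axle just above the flange, with no contact force and lateral symmetry good (axle at x≈211 between lugs at 160 and 262). The last 1 mm goes to groove height (TCP 0.1975), then a settle and hand-in.

Request:
step_arm([
  {"tx": 0,"ty": 0,"tz": -1,"ax": 0,"ay": 0,"az": 0,"claw": -1},
  {"tx": 0,"ty": 0,"tz": 0,"ax": 0,"ay": 0,"az": 0,"claw": -1},
  {"tx": 0,"ty": 0,"tz": 0,"ax": 0,"ay": 0,"az": 0,"claw": -1},
  {"tx": 0,"ty": 0,"tz": 0,"ax": 0,"ay": 0,"az": 0,"claw": -1},
])

```text
time_s: 16.05
tcp_pos: [0.5851, 0.1082, 0.1976]
eef_rot: [180.0, 0.0, 167.6]
contact_force: [-0.6, 0.2, -2.3]
gripper_width: 0.0244
```

Run:
```python
from h import *
c=cap('side');X=cloud(c);H,S,V=cv2.split(cv2.cvtColor(c['image'],cv2.COLOR_BGR2HSV))
s=r.get_state();print(s['tcp_pos'],s['contact_force'],s['gripper_width'])
m=(H>14)&(H<33)&(S>80)&(abs(X[...,2]-.0895)<.008)&(np.hypot(X[...,0]-.6,X[...,1]-.105)<.03)
print(m.sum(),np.percentile(X[m][:,2],[10,50,90]))
print(r.close_job())
```

```text
[0.58513649 0.10822748 0.19758786] [-0.30178989 -0.25688742 -2.38811156] 0.024386078680828843
71 [0.08661964 0.08982242 0.092573  ]
the job is handed in; nothing more can be done
None
```

The whole job was done in the order asked, and I handed it in at about 16 s of the 51 s allowed. No verdict came back.

- **Spindle lock:** The knob started about 15 mm out. I pulled it to its stop, which was firm at about 36 N with the tool at z 0.1035. Then I pushed it home, firm at 28 N after 30.5 mm of travel. Afterwards the cameras put its top at about 82–83 mm, which is the home height.
- **Pliers:** I took them out of the wooden stand squeezed at 40 N. The gripper opening read 24.4 mm; the 26 mm knob had read about 25 mm, so the handles look fully closed.
- **Ring on the axle:** I lowered it level with no contact force beyond the pliers' own weight (about 2 N). It is being held spread, with the pliers carried by the gripper alone.
- **Final height:** The ring's middle is at about 88 mm, which is groove height. The side camera's last reading of the ring's upper face was a median 89.8 mm, which fits.
- **Centring:** The estimates agree to about 1 mm. The side camera's readings of the axle and knob differed by up to 4 mm in y from the other cameras. I went by the top and wrist cameras, cross-checked against the gripped knob.

The job did not call for moving the jar, brush or cone, and I steered clear of all three, but I took no final measurement of them.

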